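# Line up the couplings and lift the loaded slat level

### The arm

A 7-joint arm with a two-finger parallel gripper is mounted at the origin on the work surface. World frame = base frame: x ahead of the robot, y to its left, z up, the work surface at z = 0. Lengths are in m, angles in rad, forces in N, time in s.
With the tool pointing down it reaches from about 0.425 to 0.925 m from the base axis. Payload 6.8 kg.
Tool frame: the origin (TCP) lies at the very end of the fingers, on their centre line; the grasp point (between the pads) lies 19 mm behind it; z points along the fingers, y is the line along which they close (so a half turn about z gives the same grasp; the last joint's range is limited). The gripper opens to 85 mm and grips with 20 to 120 N. Pads are 22 mm wide; open, the fingers measure 114 mm over their backs; the gripper's body (76 mm by 85 mm) begins 54 mm behind the grasp point. The pads swing forward as they close: fully open they stand 13 mm farther back than shut.
Start: joints at [1.027, 0.477, 0.022, 1.555, -0.011, 1.109, -0.083], TCP at [0.285, -0.612, 0.231] pointing down, gripper open.
Joint ranges: [-2.96, 2.96], [-0.34, 2.1], [-1.41, 1.46], [0.24, 2.44], [-1.37, 4.51], [0.17, 1.92], [-2.96, 2.96]. Speed limits (rad/s): [2.39, 2.39, 3.14, 3.14, 3.14, 3.14, 3.14].

### API

Orientations are given as a rotation vector (axis times angle).
In Python, from bench import monitor, optics, r gives the robot as it stands.
- The arm moves only by the shell command python3 -m crank 'ROWS' [OPENING] [FORCE]. ROWS is JSON, a list of rows, each a list of 2 entries, a list of its own where there are three numbers: the shift along the tool's x, y, z in cm, then the turn, a rotation vector about the tool's x, y, z in rad. A call has 1 to 5 rows; each row shifts and turns the commanded pose from where the row before left it, along the tool's axes as they then stand; what a row does not reach is not made up. A row lasts 1/10 s, in which the tool goes at most 50 mm and 8.59 degrees, less where a joint would pass 70% of its speed; a pose out of reach is approached as far as the arm can. A call is refused whole if a number of a shift passes 5 or a number of a turn 0.15, either way. A call with a gripper value outside its range is refused whole. OPENING is the finger opening in cm, from 0 to 8.54, set as the call begins (- or left out, the last holds). The fingers move at their own pace and stop on an object; FORCE is the grip in N (left out, the last holds). Time passes only in rows, so rows that do not move let the fingers close. It gives the time, the measured TCP pose, the force, the opening and the grip force at its end, in the units of the state.
- monitor.get_obs(): the state, without advancing time (a new reading comes with each control period).
- optics.grab_frame(name): name is "side" or "top" or "wrist"; returns (picture, depth): 400x640x3 uint8, red, green, blue; 400x640 float32, m along the optical axis (not along the pixel's ray), 0 where there is no reading.
- optics.camera_model(name): a dict with "vertical_fov" (degrees; the focal length in pixels is half the picture's height over the tangent of half this angle, whatever the lens; pixels are square), "cx", "cy" (the principal point, pixels), "R" (3x3) and "t" (3): a world point X has camera coordinates R X + t; the wrist camera has in their place "hand_eye" (4x4, takes a point from camera to tool coordinates, whose origin is the TCP and whose axes are the flange's). Camera axes: x right, y down, z forward; pixel columns grow to the right and rows downward; lengths in m; the calibration is good to about 2 mm. A picture is of the moment at which its call begins: read the wrist's pose just before it. camera_model takes no time and is no camera call.
- r.hand_in(): hands the job in; it is judged then, once.
The state is a dict: "clock": time; "joints": joint angles; "qvel": joint speeds; "tau": joint torques, N m; "tcp_pos": TCP position; "orientation": TCP orientation; "contact_force": force on the tool from outside, world axes, zero at the start; "moment": the same for the moment, N m; "grip_width": finger opening in m; "gripper_force": force on a finger pad.
Only numpy, scipy, OpenCV 4.12 (cv2) and the standard library are available. Lean on these libraries where they do the work, as an engineer would, in place of code of your own. Each camera call takes 0.05 s, during which the arm holds its last target. There are 200 camera calls.

### The job

The four orange couplings have crept out of place on the lift-out slat: slide each one, without picking it up, back to its own pencilled crossing so that they stand in an even row along the centre line and the slat balances, without changing their order, and let go of them. Then grip the slat by the two hand notches in its middle, lift it about a hand's breadth (some 10 cm) clear of the cradle, level all the way with the couplings standing in their row, and finish still holding it there, steady and level, as if handing it to somebody at the wall rack. Leave the clamps, the bushing and the grommet on the bench alone.

Things in the scene. Friction and masses are not known exactly. Their poses are not given: they have to be found in the camera images.
- cradle: Low plywood cradle fixed to the bench: two cheeks 140 mm either side of its middle carry the slat at a seat 75 mm above the bench; horns rise 10 mm above the seat beside the slat's long edges (3 mm play), so it lifts straight up and out. Two stretchers, up to 28 mm above the bench. Origin on the bench under its middle; y along the slat, z up.
- slat_mid (a point): Centre (half-way up) of the loose plywood slat: 420 mm long (y), 90 wide (x), 15 thick (z up), about 0.33 kg, centre 82.5 mm above the bench at the start. A rectangular hand notch in the middle of each long edge (70 mm long, 17 deep) leaves 56 mm across x to grip from above; free below down to the stretchers. Pencilled centre line and four cross lines on top.
- mark1 (a point): Pencilled crossing on the slat's top face, at the slat's own y = +165 mm (x = 0), z on the top face, 7.5 mm above the slat's centre, axes as the slat's. The coupling nearest the slat's +y end belongs centred on it.
- mark2 (a point): Pencilled crossing on the slat's top face, at the slat's own y = +55 mm (x = 0), z on the top face, 7.5 mm above the slat's centre, axes as the slat's. The coupling between the +y end and the hand notches belongs centred on it.
- mark3 (a point): Pencilled crossing on the slat's top face, at the slat's own y = -55 mm (x = 0), z on the top face, 7.5 mm above the slat's centre, axes as the slat's. The coupling between the hand notches and the -y end belongs centred on it.
- mark4 (a point): Pencilled crossing on the slat's top face, at the slat's own y = -165 mm (x = 0), z on the top face, 7.5 mm above the slat's centre, axes as the slat's. The coupling nearest the slat's -y end belongs centred on it.
- coupling1_mid (a point): Orange plastic pipe coupling (short tube), 34 mm outside diameter, 40 mm tall, about 35 g, standing on end on the slat; grip or push it on its outside, do not reach into the bore. This point is its centre, 20 mm above the slat's top; z up along its bore. It is the one standing nearest the slat's +y end.
- coupling2_mid (a point): Orange plastic pipe coupling (short tube), 34 mm outside diameter, 40 mm tall, about 35 g, standing on end on the slat; grip or push it on its outside, do not reach into the bore. This point is its centre, 20 mm above the slat's top; z up along its bore. It is the one standing between the +y end and the hand notches.
- coupling3_mid (a point): Orange plastic pipe coupling (short tube), 34 mm outside diameter, 40 mm tall, about 35 g, standing on end on the slat; grip or push it on its outside, do not reach into the bore. This point is its centre, 20 mm above the slat's top; z up along its bore. It is the one standing between the hand notches and the -y end.
- coupling4_mid (a point): Orange plastic pipe coupling (short tube), 34 mm outside diameter, 40 mm tall, about 35 g, standing on end on the slat; grip or push it on its outside, do not reach into the bore. This point is its centre, 20 mm above the slat's top; z up along its bore. It is the one standing nearest the slat's -y end.
- clamp1_mid (a point): Stainless worm-drive hose clamp lying flat on the bench, band 56 mm diameter and 12 mm high with a screw housing on one side (x axis); point at the ring's centre, 6 mm up. Bystander.
- clamp2_mid (a point): Stainless worm-drive hose clamp lying flat on the bench, band 56 mm diameter and 12 mm high with a screw housing on one side (x axis); point at the ring's centre, 6 mm up. Bystander.
- bushing_mid (a point): Brass hex bushing, 36 mm over the corners, 27 mm high, standing on its hex on the bench; point at its centre. Bystander.
- grommet_mid (a point): Black rubber grommet, 38 mm diameter, 14 mm high, lying flat on the bench; point at its centre. Bystander.
Not all that is in view belongs to the job. Leave any green or pink look-alike of the part that bears coupling1_mid alone.

How it is judged:
By the outcome, as a careful person would: the job done as asked, in the order asked, and still so for the second after the job is handed in, while the arm keeps its last pose, push and grip.
It also fails if it takes over 67 s, if anything falls off the work surface, if the arm or the gripper's body presses on something with over 40 N, if the wrist force passes 120 N, or if a joint passes its speed limit or range.

## Working session

There is one attempt and no reset: what is moved stays moved. The work goes in short steps, Python scripts to look and compute and a shell command to move; the robot and the scene stay as the last step left them, time stands still between calls to the robot, and variables do not carry over. Pictures are saved under pics/ and viewed, at most 10 in all, crops included, and the job is handed in when it is done.

```bash
ls; mkdir -p pics; cat > h.py <<'E'
import numpy as np, cv2
from scipy.spatial.transform import Rotation as Ro
from bench import monitor, optics, r
def grab(n,save=None):
    o=monitor.get_obs(); im,d=optics.grab_frame(n); m=optics.camera_model(n)
    f=im.shape[0]/2/np.tan(np.radians(m["vertical_fov"])/2)
    if "R" in m: R=np.array(m["R"]);t=np.array(m["t"]); Rc=R.T; C=-R.T@t
    else:
        T=np.eye(4);T[:3,:3]=Ro.from_rotvec(o["orientation"]).as_matrix();T[:3,3]=o["tcp_pos"]
        T=T@np.array(m["hand_eye"]); Rc=T[:3,:3];C=T[:3,3]
    if save: cv2.imwrite("pics/"+save,im[:,:,::-1])
    return im,d,(f,m["cx"],m["cy"],Rc,C)
def ray(cam,u,v,z):
    f,cx,cy,Rc,C=cam; w=Rc@np.array([(u-cx)/f,(v-cy)/f,1.]); return C+w*(z-C[2])/w[2]
def pt(cam,u,v,d):
    f,cx,cy,Rc,C=cam; return C+Rc@np.array([(u-cx)/f*d,(v-cy)/f*d,d])
def cloud(cam,d):
    f,cx,cy,Rc,C=cam; v,u=np.mgrid[:d.shape[0],:d.shape[1]]
    return np.stack([(u-cx)/f*d,(v-cy)/f*d,d],-1)@Rc.T+C
E
python3 - <<'E'
from h import *
o=monitor.get_obs();print(o)
for n in("top","side"):
    im,d,c=grab(n,n+"0.png");m=optics.camera_model(n);print({k:m[k] for k in m if k not in("R",)},c[4],c[3][:,2])
E
```

```text
pics
{'clock': 0.0, 'joints': array([ 1.02690351,  0.47780431,  0.02233014,  1.5564399 , -0.01151463,
        1.10933242, -0.08311701]), 'qvel': array([ 0.00043357, -0.00050626, -0.00016409, -0.00122176,  0.0009071 ,
        0.00030619,  0.00042971]), 'tau': array([-6.62980165e-04, -5.96442819e+01,  1.60747491e+00, -2.81198323e+01,
        1.24023895e-02,  9.42570943e-03, -8.78473060e-06]), 'tcp_pos': array([ 0.28468011, -0.61137142,  0.2303276 ]), 'orientation': array([-3.06556519e+00, -6.78762708e-01,  8.13998924e-04]), 'contact_force': array([0.15513311, 0.39651666, 0.08339547]), 'moment': array([-0.02875532, -0.03420532,  0.01119697]), 'gripper_force': 0.0, 'grip_width': 0.08528340537397022}
{'vertical_fov': 45.01568159548656, 'cx': 320.4210951333058, 'cy': 199.30734083962219, 't': array([0.03141032, 0.56926716, 0.82440072])} [0.41405784 0.04578151 0.91167342] [ 0.17684048 -0.00751517 -0.98421084]
{'vertical_fov': 53.50874841749364, 'cx': 320.13056968075136, 'cy': 196.94425443141935, 't': array([-0.38958801,  0.40171207,  0.49198872])} [ 0.2714287  -0.28667162  0.63194157] [ 0.44432286  0.50357231 -0.74094002]
```

View pics/top0.png

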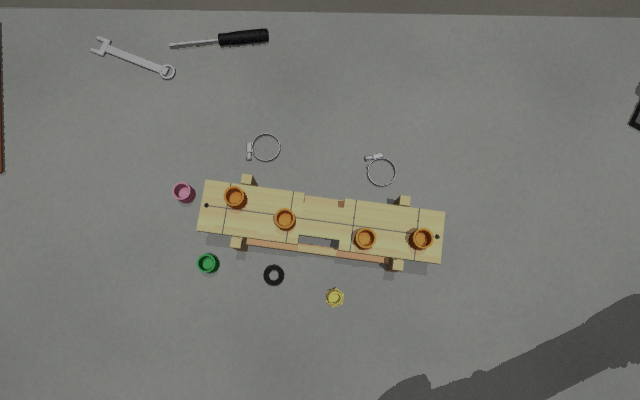

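View pics/side0.png

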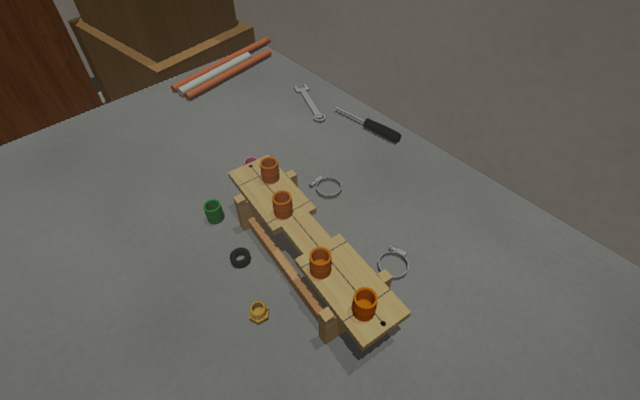

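The top view shows the slat from (203,205) to (440,237), with couplings at (235,197), (285,219), (365,239) and (421,239). The +y end is on the left. The green and pink look-alikes are at (207,263) and (183,191).

```bash
cat >> h.py <<'E'
def slat(cam,im,d,zt=0.09):
    P=cloud(cam,d); hsv=cv2.cvtColor(im,cv2.COLOR_RGB2HSV)
    m=(d>0)&(abs(P[...,2]-zt)<.004)
    n,l,s,_=cv2.connectedComponentsWithStats(m.astype(np.uint8)); k=1+np.argmax(s[1:,4]); m=l==k
    p=P[m]; c,wh,a=cv2.minAreaRect((p[:,:2]*1000).astype(np.float32))
    b=cv2.boxPoints((c,wh,a)); e=[b[1]-b[0],b[2]-b[1]]; L=max(e,key=np.linalg.norm); L=L/np.linalg.norm(L); L*=np.sign(L[1])
    return np.array(c),wh,L,np.median(p[:,2])
def coup(cam,im,d,zt=0.13):
    P=cloud(cam,d); h=cv2.cvtColor(im,cv2.COLOR_RGB2HSV)
    m=(h[...,0]<16)&(h[...,1]>180)&(abs(P[...,2]-zt)<.006)&(d>0)
    n,l,s,_=cv2.connectedComponentsWithStats(cv2.dilate(m.astype(np.uint8),np.ones((3,3))))
    out=[]
    for k in range(1,n):
        q=P[(l==k)&m]
        if len(q)<25: continue
        (x,y),rr=cv2.minEnclosingCircle((q[:,:2]*1000).astype(np.float32)); out.append((y,x,rr,np.median(q[:,2]),len(q)))
    return sorted(out,reverse=True)
def report(n,zs=0.09,save=None,S=None):
    im,d,cam=grab(n,save); s=slat(cam,im,d,zs) ; print(n,"slat",s)
    c,L=(s[0],s[2]) if S is None else S
    X=np.array([L[1],-L[0]])
    for y,x,rr,z,k in coup(cam,im,d,zs+.04):
        v=np.array([x,y])-c; print(" world %.1f %.1f r%.1f z%.4f n%d slat x %.1f y %.1f"%(x,y,rr,z,k,v@X,v@L))
    return im,d,cam,s
E
python3 - <<'E'
from h import *
for n in("top","side"):
    im,d,cam,s=report(n)
    h=im.astype(int).sum(2)
    if n=="top":
        for u,v in((207,205),(437,237)):
            w=h[v-4:v+5,u-4:u+5]; w=np.clip(250-w,0,None); yy,xx=np.mgrid[-4:5,-4:5]; print("dot",ray(cam,u+(w*xx).sum()/w.sum(),v+(w*yy).sum()/w.sum(),.09))
E
```

```text
top slat (array([524.49664307,  38.03573608]), (420.8398132324219, 90.5804672241211), array([0.12191431, 0.99254066], dtype=float32), np.float64(0.0887587602591835))
 world 557.0 181.7 r16.1 z0.1265 n50 slat x 14.7 y 146.5
 world 521.5 97.4 r15.4 z0.1273 n39 slat x -10.2 y 58.6
 world 493.9 -128.0 r13.5 z0.1266 n29 slat x -10.1 y -168.5
dot [0.5491799  0.23639673 0.09      ]
dot [ 0.5003642  -0.15990237  0.09      ]
side slat (array([528.78588867,  38.5941925 ]), (422.0697937011719, 98.30953979492188), array([0.12065754, 0.9926942 ], dtype=float32), np.float64(0.09054685028494469))
 world 559.2 182.1 r16.7 z0.1300 n70 slat x 12.9 y 146.1
 world 522.6 97.7 r16.3 z0.1297 n104 slat x -13.3 y 57.9
 world 492.4 -35.6 r16.4 z0.1283 n127 slat x -27.2 y -78.0
 world 492.7 -128.6 r16.0 z0.1270 n93 slat x -15.7 y -170.3
```

```bash
python3 -m crank '[[[2.5,-2.2,0],[0,0,-0.145]],[[2.8,-1.8,0],[0,0,-0.145]],[[3,-1.4,0],[0,0,-0.145]],[[3.2,-1,0],[0,0,-0.145]],[[3.3,-0.5,0],[0,0,-0.145]]]' 6 20; python3 -m crank '[[[3.3,0,0],[0,0,-0.145]],[[3.3,0.5,0],[0,0,-0.142]],[[3.3,0.8,0],[0,0,0]],[[3.3,0.8,0],[0,0,0]],[[3.3,0.8,0],[0,0,0]]]'
cat >> h.py <<'E'
C0=np.array([524.6,38.1]); L0=np.array([.1221,.9925]); X0=np.array([.9925,-.1221])
def tool():
    o=monitor.get_obs(); R=Ro.from_rotvec(o["orientation"]).as_matrix(); v=o["tcp_pos"][:2]*1000-C0
    print("t%.2f tcp slat x %.1f y %.1f z %.1f; yaw err(tool x vs slat y, world ccw rad) %.4f tilt %s grip %.1f F %.1f"%(o["clock"],v@X0,v@L0,o["tcp_pos"][2]*1000,np.arctan2(R[1,0],R[0,0])-np.arctan2(L0[1],L0[0]),R[:2,2].round(4),o["grip_width"]*1000,o["gripper_force"]),o["contact_force"].round(1))
E
python3 -c "from h import *;tool()"
```

```text
clock: 0.7
tcp_pos: [0.3514, -0.4577, 0.2312]
orientation: [-2.622, -1.73, 0.0]
contact_force: [-0.2, 0.0, 0.1]
grip_width: 0.0601
gripper_force: 0.0
clock: 1.2
tcp_pos: [0.4139, -0.3016, 0.2313]
orientation: [2.354, 2.08, -0.0]
contact_force: [0.5, 0.7, -0.2]
grip_width: 0.0601
gripper_force: 0.0
t1.20 tcp slat x -68.4 y -350.7 z 231.3; yaw err(tool x vs slat y, world ccw rad) -0.0008 tilt [ 0.     -0.0001] grip 60.1 F 0.0 [ 0.5  0.7 -0.2]
```

```bash
python3 -m crank '[[[4.5,1.4,0],[0,0,0]],[[4.5,1.4,0],[0,0,0]],[[4.5,1.4,0],[0,0,0]],[[4.5,1.4,0],[0,0,0]],[[0,0,0],[0,0,0]]]' >/dev/null
python3 - <<'E'
from h import *
tool(); im,d,cam,s=report("wrist",save="w1.png",S=(C0,L0)); print(cam[4], cam[3][:,2])
E
```

```text
t1.70 tcp slat x -10.7 y -164.4 z 231.8; yaw err(tool x vs slat y, world ccw rad) 0.0100 tilt [0.0024 0.0029] grip 60.4 F 0.0 [-0.5  0.6  0.3]
wrist slat (array([511.79577637, -76.10707092]), (186.5347137451172, 90.25891876220703), array([0.1234081, 0.992356 ], dtype=float32), np.float64(0.09016148878554697))
 world 494.0 -32.6 r16.8 z0.1299 n889 slat x -21.7 y -73.9
 world 495.3 -123.5 r16.2 z0.1296 n468 slat x -9.3 y -164.0
[ 0.50253154 -0.0480009   0.37480911] [-0.03064456 -0.29243931 -0.95579295]
```

View pics/w1.png

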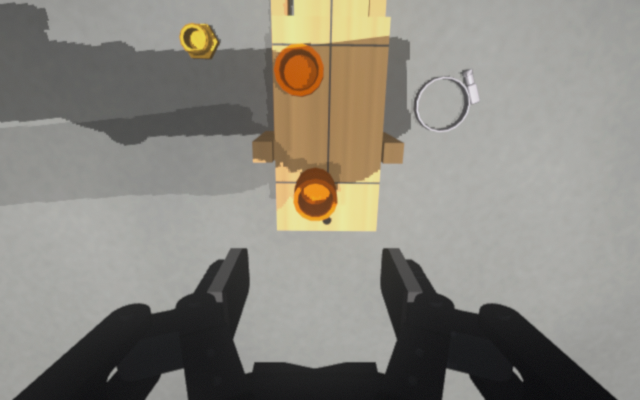

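The wrist view has slat +y pointing up. The mark4 crossing is near (329,183) and mark3 near (331,45). Couplings 4 and 3 are at (316,195) and (299,70), both left of the line (-x). I'll take another frame with the arm settled.

```bash
python3 -m crank '[[[0,0,0],[0,0,0]],[[0,0,0],[0,0,0]]]' >/dev/null
cat >> h.py <<'E'
def lines(cam,im,ctr,zt=.09):
    # dark pencil lines on rectified top plane around ctr (slat coords mm): sample grid 0.5mm, rows=y, cols=x
    f,cx,cy,Rc,C=cam; xs=np.arange(-30,30.1,.5); ys=np.arange(-20,20.1,.5)
    G=lambda x,y:np.append((C0+X0*x+L0*y)/1000,zt)
    W=np.array([[G(ctr[0]+x,ctr[1]+y) for x in xs] for y in ys]); q=(W-C)@Rc
    mx=(q[...,0]/q[...,2]*f+cx).astype(np.float32); my=(q[...,1]/q[...,2]*f+cy).astype(np.float32)
    g=cv2.remap(cv2.cvtColor(im,cv2.COLOR_RGB2GRAY),mx,my,cv2.INTER_LINEAR).astype(np.float32)
    dk=cv2.morphologyEx(g,cv2.MORPH_CLOSE,np.ones((11,11)))-g
    px=np.median(dk,0);py=np.median(dk,1)
    print(" line x %.1f (%.0f)  line y %.1f (%.0f)"%(ctr[0]+xs[px.argmax()],px.max(),ctr[1]+ys[py.argmax()],py.max()))
E
python3 - <<'E'
from h import *
tool(); im,d,cam,s=report("wrist",S=(C0,L0))
for y in(-165,-55): lines(cam,im,(0,y))
lines(cam,im,(0,-120));lines(cam,im,(0,-140))
im,d,cam=grab("top")
for y in(-165,-55,55,165,110,0): lines(cam,im,(0,y),.09)
E
```

```text
t1.95 tcp slat x -12.8 y -173.8 z 231.1; yaw err(tool x vs slat y, world ccw rad) -0.0032 tilt [-0.0007 -0.0006] grip 59.8 F 0.0 [-0.3  0.2  0.3]
wrist slat (array([511.21789551, -81.37922668]), (176.1509246826172, 90.36422729492188), array([0.12299759, 0.99240696], dtype=float32), np.float64(0.09018525279554829))
 world 494.0 -32.8 r16.8 z0.1298 n747 slat x -21.7 y -74.1
 world 495.1 -125.4 r16.9 z0.1297 n571 slat x -9.4 y -165.8
 line x -22.5 (10)  line y -162.5 (23)
 line x 1.5 (60)  line y -52.5 (64)
 line x 1.0 (41)  line y -140.0 (1)
 line x 1.5 (42)  line y -160.0 (2)
 line x -23.0 (11)  line y -165.0 (17)
 line x -0.5 (31)  line y -55.0 (33)
 line x -21.5 (31)  line y 55.0 (31)
 line x 0.0 (26)  line y 164.5 (35)
 line x 0.0 (33)  line y 90.0 (1)
 line x -29.5 (60)  line y -20.0 (1)
```

```bash
python3 -m crank '[[[0.7,0.2,2.7],[0,0,0]],[[0,0,4],[0,0,0]],[[0,0,4],[0,0,0]],[[0,0,2.3],[0,0,0]],[[0,0,0.5],[0,0,0]]]' 6 20; python3 -m crank '[[[0,0,0],[0,0,0]],[[0,0,0],[0,0,0]],[[0,0,0],[0,0,0]],[[0,0,0],[0,0,0]]]' 3 20;  python3 -c "from h import *;tool()"
```

```text
clock: 2.55
tcp_pos: [0.4918, -0.1251, 0.0937]
orientation: [-2.352, -2.076, 0.005]
contact_force: [0.0, -0.5, 0.5]
grip_width: 0.0604
gripper_force: 0.0
clock: 2.95
tcp_pos: [0.4951, -0.1248, 0.0976]
orientation: [2.352, 2.079, 0.002]
contact_force: [-0.1, 0.1, 3.3]
grip_width: 0.0335
gripper_force: 21.2
t2.95 tcp slat x -9.4 y -165.2 z 97.6; yaw err(tool x vs slat y, world ccw rad) -0.0009 tilt [ 0.0024 -0.0007] grip 33.5 F 21.2 [-0.1  0.1  3.3]
```

```bash
python3 -m crank '[[[0.08,0.27,0],[0,0,0]],[[0.08,0.27,0],[0,0,0]],[[0.08,0.27,0],[0,0,0]],[[0.08,0.27,0],[0,0,0]],[[0,0,0],[0,0,0]]]'; python3 -m crank '[[[0,0,0],[0,0,0]],[[0,0,0],[0,0,0]]]';  python3 - <<'E'
from h import *
tool(); im,d,cam,s=report("wrist",save="w2.png",S=(C0,L0)); lines(cam,im,(0,-55)); lines(cam,im,(0,-110))
E
```

```text
clock: 3.45
tcp_pos: [0.5057, -0.1231, 0.0976]
orientation: [2.353, 2.079, -0.0]
contact_force: [-2.0, 0.2, 7.6]
grip_width: 0.0331
gripper_force: 21.5
clock: 3.65
tcp_pos: [0.5057, -0.1231, 0.0976]
orientation: [2.353, 2.079, -0.0]
contact_force: [-2.2, -1.2, 7.0]
grip_width: 0.0334
gripper_force: 21.5
t3.65 tcp slat x 0.9 y -162.3 z 97.6; yaw err(tool x vs slat y, world ccw rad) -0.0011 tilt [ 0.001  -0.0011] grip 33.4 F 21.5 [-2.2 -1.2  7. ]
wrist slat (array([511.56573486, -77.29999542]), (129.98580932617188, 90.9529800415039), array([0.12175215, 0.9925606 ], dtype=float32), np.float64(0.09015441373438024))
 world 494.4 -34.4 r16.0 z0.1293 n3073 slat x -21.1 y -75.6
 world 506.0 -124.0 r17.9 z0.1295 n3461 slat x 1.4 y -163.1
 line x 1.0 (68)  line y -52.5 (73)
 line x 1.0 (70)  line y -130.0 (1)
```

View pics/w2.png

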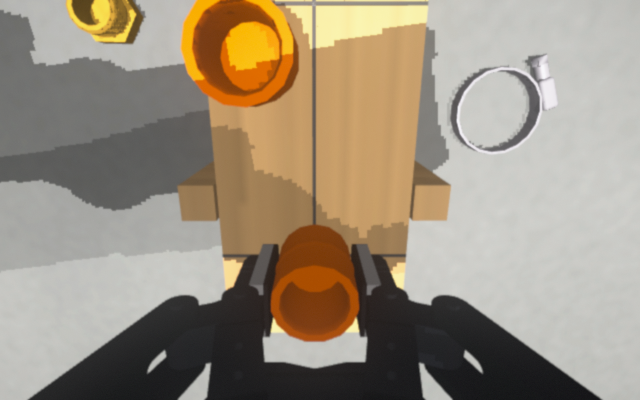

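Coupling 4 sits at about (1.4, -163.1), against its line at (1.0, -162.5). I'll let go of it and move to coupling 3.

```bash
python3 -m crank '[[[0,0,0],[0,0,0]],[[0,0,0],[0,0,0]],[[0,0,-1],[0,0,0]],[[0,0,-3],[0,0,0]],[[1,-0.2,-3],[0,0,0]]]' 6 20; python3 -m crank '[[[3,-0.8,0],[0,0,0]],[[3.2,-0.8,0],[0,0,0]],[[1.4,-0.4,0],[0,0,0]],[[0,0,0],[0,0,0]],[[0,0,0],[0,0,0]]]';  python3 - <<'E'
from h import *
tool(); im,d,cam,s=report("wrist",S=(C0,L0)); lines(cam,im,(0,-55)); lines(cam,im,(0,-110));lines(cam,im,(0,55))
E
```

```text
clock: 4.2
tcp_pos: [0.5041, -0.1134, 0.1672]
orientation: [-2.355, -2.078, 0.002]
contact_force: [0.4, 0.9, -0.1]
grip_width: 0.0603
gripper_force: 0.0
clock: 4.7
tcp_pos: [0.4942, -0.035, 0.1667]
orientation: [2.353, 2.081, 0.0]
contact_force: [0.4, 0.2, 0.1]
grip_width: 0.0605
gripper_force: 0.0
t4.70 tcp slat x -21.2 y -76.3 z 166.7; yaw err(tool x vs slat y, world ccw rad) -0.0003 tilt [ 0.0005 -0.0005] grip 60.5 F 0.0 [0.4 0.2 0.1]
wrist slat (array([516.08734131, -40.46022034]), (259.4575500488281, 90.33639526367188), array([0.12403902, 0.9922774 ], dtype=float32), np.float64(0.0901739423336414))
 world 494.1 -31.5 r16.7 z0.1296 n1267 slat x -21.7 y -72.8
 world 506.0 -117.1 r15.4 z0.1269 n270 slat x 0.5 y -156.3
 world 497.2 -127.4 r8.4 z0.1271 n66 slat x -7.0 y -167.6
 world 514.3 -128.2 r7.9 z0.1272 n75 slat x 10.1 y -166.3
 line x 1.0 (51)  line y -52.5 (54)
 line x 1.0 (71)  line y -130.0 (1)
 line x -30.0 (0)  line y 35.5 (2)
```

```bash
python3 -m crank '[[[0.2,0,2],[0,0,0]],[[0,0,3],[0,0,0]],[[0,0,1.4],[0,0,0]],[[0,0,0.5],[0,0,0]],[[0,0,0],[0,0,0]]]' 6 20; python3 -m crank '[[[0,0,0],[0,0,0]],[[0,0,0],[0,0,0]],[[0,0,0],[0,0,0]],[[0,0,0],[0,0,0]]]' 3 20; python3 -m crank '[[[0.42,0.45,0],[0,0,0]],[[0.42,0.45,0],[0,0,0]],[[0.42,0.45,0],[0,0,0]],[[0.42,0.45,0],[0,0,0]],[[0.42,0.45,0],[0,0,0]]]';python3 -m crank '[[[0,0,0],[0,0,0]],[[0,0,0],[0,0,0]]]' >/dev/null; python3 - <<'E'
from h import *
tool(); im,d,cam,s=report("wrist",S=(C0,L0)); lines(cam,im,(0,-55)); lines(cam,im,(20,-55)); lines(cam,im,(20,55))
E
```

```text
clock: 5.25
tcp_pos: [0.4942, -0.0331, 0.097]
orientation: [-2.354, -2.079, 0.001]
contact_force: [0.2, 0.1, -0.2]
grip_width: 0.0602
gripper_force: 0.0
clock: 5.65
tcp_pos: [0.4952, -0.0326, 0.0984]
orientation: [2.353, 2.079, 0.002]
contact_force: [-1.3, -1.2, 6.5]
grip_width: 0.0337
gripper_force: 20.2
clock: 6.15
tcp_pos: [0.5191, -0.0157, 0.0984]
orientation: [2.354, 2.079, -0.003]
contact_force: [-4.5, -3.6, 10.7]
grip_width: 0.0333
gripper_force: 20.7
t6.35 tcp slat x 2.1 y -52.8 z 98.4; yaw err(tool x vs slat y, world ccw rad) -0.0006 tilt [ 0.0022 -0.0004] grip 33.5 F 20.2 [-1.2 -0.8  5.4]
wrist slat (array([524.82104492,  30.52177429]), (132.31509399414062, 90.7308578491211), array([0.12241342, 0.9924792 ], dtype=float32), np.float64(0.09014392256269131))
 world 523.4 88.6 r11.4 z0.1267 n243 slat x -7.4 y 50.0
 world 520.2 -15.4 r18.8 z0.1296 n3446 slat x 2.2 y -53.7
 line x 23.5 (16)  line y -75.0 (4)
 line x 23.5 (16)  line y -75.0 (3)
 line x 1.0 (6)  line y 57.5 (19)
```

```bash
python3 -m crank '[[[0.1,-0.1,0],[0,0,0]],[[0,0,0],[0,0,0]],[[0,0,0],[0,0,0]]]' >/dev/null;python3 -c "from h import *;tool()"; python3 -m crank '[[[0,0,0],[0,0,0]],[[0,0,0],[0,0,0]],[[0,0,-1],[0,0,0]],[[0,0,-3],[0,0,0]],[[0,0,-3],[0,0,0]]]' 6 20; python3 -m crank '[[[4,-0.3,0],[0,0,0]],[[4,-0.3,0],[0,0,0]],[[3.2,-0.3,0],[0,0,0]],[[0,0,0],[0,0,0]],[[0,0,0],[0,0,0]]]';  python3 - <<'E'
from h import *
tool(); im,d,cam,s=report("wrist",S=(C0,L0)); lines(cam,im,(0,55)); lines(cam,im,(0,110));lines(cam,im,(0,165))
E
```

```text
t6.70 tcp slat x 1.4 y -52.0 z 98.4; yaw err(tool x vs slat y, world ccw rad) -0.0010 tilt [ 0.0029 -0.0005] grip 33.1 F 20.2 [ 0.4 -1.4  6.3]
clock: 7.2
tcp_pos: [0.5175, -0.0132, 0.168]
orientation: [-2.352, -2.08, 0.002]
contact_force: [0.3, 0.4, -0.1]
grip_width: 0.0602
gripper_force: 0.0
clock: 7.7
tcp_pos: [0.5229, 0.0995, 0.1676]
orientation: [-2.352, -2.083, 0.0]
contact_force: [-0.4, -0.3, 0.5]
grip_width: 0.0598
gripper_force: 0.0
t7.70 tcp slat x -9.2 y 60.7 z 167.6; yaw err(tool x vs slat y, world ccw rad) 0.0015 tilt [-0.0001 -0.0001] grip 59.8 F 0.0 [-0.4 -0.3  0.5]
wrist slat (array([532.20092773,  91.24938202]), (268.6011047363281, 90.54470825195312), array([0.12301624, 0.9924046 ], dtype=float32), np.float64(0.09015871589173671))
 world 560.2 185.4 r17.0 z0.1299 n1577 slat x 17.4 y 150.6
 world 524.3 101.2 r16.9 z0.1296 n1356 slat x -8.0 y 62.6
 world 518.4 -0.9 r11.4 z0.1267 n175 slat x -1.4 y -39.5
 line x -22.0 (4)  line y 57.5 (9)
 line x 1.0 (55)  line y 90.0 (1)
 line x 1.0 (71)  line y 167.5 (69)
```

```bash
python3 -m crank '[[[0.1,0.1,2],[0,0,0]],[[0,0,3],[0,0,0]],[[0,0,1.4],[0,0,0]],[[0,0,0.5],[0,0,0]],[[0,0,0],[0,0,0]]]' 6 20; python3 -m crank '[[[0,0,0],[0,0,0]],[[0,0,0],[0,0,0]],[[0,0,0],[0,0,0]],[[0,0,0],[0,0,0]]]' 3 20; python3 -m crank '[[[-0.12,0.23,0],[0,0,0]],[[-0.12,0.23,0],[0,0,0]],[[-0.12,0.23,0],[0,0,0]],[[-0.12,0.23,0],[0,0,0]],[[0,0,0],[0,0,0]]]';python3 -m crank '[[[0,0,0],[0,0,0]],[[0,0,0],[0,0,0]]]' >/dev/null; python3 - <<'E'
from h import *
tool(); im,d,cam,s=report("wrist",S=(C0,L0)); lines(cam,im,(0,165)); lines(cam,im,(0,110))
E
```

```text
clock: 8.25
tcp_pos: [0.5241, 0.099, 0.0981]
orientation: [-2.354, -2.079, 0.002]
contact_force: [-0.4, -0.2, 0.5]
grip_width: 0.0601
gripper_force: 0.0
clock: 8.65
tcp_pos: [0.5251, 0.0999, 0.0995]
orientation: [2.353, 2.08, 0.003]
contact_force: [-0.5, -0.7, 6.5]
grip_width: 0.0335
gripper_force: 20.2
clock: 9.15
tcp_pos: [0.5333, 0.095, 0.0995]
orientation: [2.353, 2.081, 0.003]
contact_force: [-2.1, 0.9, 7.2]
grip_width: 0.0339
gripper_force: 20.4
t9.35 tcp slat x 1.7 y 57.5 z 99.5; yaw err(tool x vs slat y, world ccw rad) 0.0001 tilt [0.0017 0.0011] grip 33.0 F 20.4 [-1.7  1.4  6.8]
wrist slat (array([538.15771484, 140.4201355 ]), (132.10977172851562, 90.71337127685547), array([0.12445863, 0.9922248 ], dtype=float32), np.float64(0.09015369032216453))
 world 560.7 184.4 r16.9 z0.1297 n2927 slat x 18.0 y 149.6
 world 533.7 94.6 r18.7 z0.1296 n3395 slat x 2.1 y 57.2
 line x 7.5 (14)  line y 167.5 (70)
 line x 1.0 (70)  line y 90.0 (1)
```

```bash
python3 -m crank '[[[0,-0.1,0],[0,0,0]],[[0,0,0],[0,0,0]],[[0,0,0],[0,0,0]]]' >/dev/null;python3 -c "from h import *;tool()"; python3 -m crank '[[[0,0,0],[0,0,0]],[[0,0,0],[0,0,0]],[[0,0,-1],[0,0,0]],[[0,0,-3],[0,0,0]],[[0,0,-3],[0,0,0]]]' 6 20; python3 -m crank '[[[3.2,0.6,0],[0,0,0]],[[3.2,0.6,0],[0,0,0]],[[2.8,0.5,0],[0,0,0]],[[0,0,0],[0,0,0]],[[0,0,0],[0,0,0]]]';  python3 - <<'E'
from h import *
tool(); im,d,cam,s=report("wrist",S=(C0,L0)); lines(cam,im,(0,165))
E
```

```text
t9.70 tcp slat x 1.5 y 57.4 z 99.5; yaw err(tool x vs slat y, world ccw rad) -0.0003 tilt [0.003  0.0012] grip 33.4 F 20.3 [1.6 2.  6.1]
clock: 10.2
tcp_pos: [0.531, 0.0938, 0.1689]
orientation: [-2.353, -2.08, 0.003]
contact_force: [0.8, -0.6, -0.5]
grip_width: 0.0597
gripper_force: 0.0
clock: 10.7
tcp_pos: [0.5596, 0.1834, 0.1684]
orientation: [-2.352, -2.082, 0.001]
contact_force: [0.5, -0.5, -0.6]
grip_width: 0.0598
gripper_force: 0.0
t10.70 tcp slat x 17.0 y 148.5 z 168.4; yaw err(tool x vs slat y, world ccw rad) 0.0006 tilt [-0.0005 -0.0003] grip 59.8 F 0.0 [ 0.5 -0.5 -0.6]
wrist slat (array([539.14642334, 148.80126953]), (201.70382690429688, 90.39305114746094), array([0.12298971, 0.992408  ], dtype=float32), np.float64(0.0901776265771713))
 world 560.3 185.8 r17.0 z0.1297 n1370 slat x 17.4 y 150.9
 world 534.9 102.4 r15.4 z0.1267 n258 slat x 2.3 y 65.1
 world 523.1 95.1 r6.9 z0.1269 n47 slat x -8.4 y 56.4
 world 541.2 89.8 r7.6 z0.1272 n66 slat x 10.2 y 53.3
 line x 1.0 (41)  line y 167.5 (38)
```

```bash
python3 -m crank '[[[0.2,0,2],[0,0,0]],[[0,0,3],[0,0,0]],[[0,0,1.5],[0,0,0]],[[0,0,0.5],[0,0,0]],[[0,0,0],[0,0,0]]]' 6 20; python3 -m crank '[[[0,0,0],[0,0,0]],[[0,0,0],[0,0,0]],[[0,0,0],[0,0,0]],[[0,0,0],[0,0,0]]]' 3 20; python3 -m crank '[[[0.34,-0.33,0],[0,0,0]],[[0.34,-0.33,0],[0,0,0]],[[0.34,-0.33,0],[0,0,0]],[[0.34,-0.33,0],[0,0,0]],[[0.34,-0.33,0],[0,0,0]]]';python3 -m crank '[[[0,0,0],[0,0,0]],[[0,0,0],[0,0,0]]]' >/dev/null; python3 - <<'E'
from h import *
tool(); im,d,cam,s=report("wrist",S=(C0,L0)); lines(cam,im,(0,165)); lines(cam,im,(0,200))
im,d,cam,s=report("top",S=(C0,L0))
E
```

```text
clock: 11.25
tcp_pos: [0.56, 0.1844, 0.098]
orientation: [-2.354, -2.08, 0.002]
contact_force: [0.4, 0.2, 0.4]
grip_width: 0.0599
gripper_force: 0.0
clock: 11.65
tcp_pos: [0.5611, 0.1855, 0.0996]
orientation: [2.353, 2.08, 0.003]
contact_force: [0.1, -1.7, 7.0]
grip_width: 0.0331
gripper_force: 20.4
clock: 12.15
tcp_pos: [0.5476, 0.2037, 0.0996]
orientation: [2.353, 2.078, 0.004]
contact_force: [1.5, -2.6, 5.5]
grip_width: 0.0335
gripper_force: 20.4
t12.35 tcp slat x 1.8 y 168.0 z 99.6; yaw err(tool x vs slat y, world ccw rad) -0.0005 tilt [0.0024 0.0009] grip 33.4 F 20.4 [ 0.2 -0.7  6. ]
wrist slat (array([547.44165039, 216.41699219]), (65.86599731445312, 90.64362335205078), array([-0.9925992 ,  0.12143653], dtype=float32), np.float64(0.09012504233191633))
 world 546.6 204.1 r18.4 z0.1296 n3401 slat x 1.5 y 167.4
 line x -19.0 (17)  line y 145.0 (3)
 line x 0.5 (33)  line y 214.0 (7)
top slat (array([519.11779785,  -5.71372986]), (332.3653259277344, 90.43859100341797), array([0.12283964, 0.9924266 ], dtype=float32), np.float64(0.08882425293721169))
```

```bash
python3 -m crank '[[[0,0,0],[0,0,0]],[[0,0,0],[0,0,0]],[[0,0,-1],[0,0,0]],[[0,0,-4],[0,0,0]],[[0,0,-4.5],[0,0,0]]]' 8 20 >/dev/null; python3 -m crank '[[[-4,0,-3.5],[0,0,0]],[[-4,0,0],[0,0,0]],[[-3.8,0,0],[0,0,0]],[[0,0,0],[0,0,0]],[[0,0,0],[0,0,0]]]' > /dev/null; python3 -m crank '[[[0,0,0],[0,0,0]]]' >/dev/null;python3 - <<'E'
from h import *
tool(); im,d,cam,s=report("wrist",S=(C0,L0)); lines(cam,im,(0,165)); lines(cam,im,(0,55));lines(cam,im,(0,110))
E
python3 -m crank '[[[-4.5,0,0],[0,0,0]],[[-4.5,0,0],[0,0,0]],[[-4.5,0,0],[0,0,0]],[[-4.5,0,0],[0,0,0]],[[-4.5,0,0],[0,0,0]]]' > /dev/null; python3 -m crank '[[[0,0,0],[0,0,0]],[[0,0,0],[0,0,0]],[[0,0,0],[0,0,0]],[[0,0,0],[0,0,0]]]' >/dev/null;python3 - <<'E'
from h import *
tool(); im,d,cam,s=report("wrist",S=(C0,L0),save="w3.png"); lines(cam,im,(0,-165)); lines(cam,im,(0,-55));lines(cam,im,(0,-110))
im,d,cam=grab("side","s3.png");print([tuple(np.round(v,1)) for v in coup(cam,im,d)])
E
```

```text
t13.55 tcp slat x 0.7 y 53.1 z 226.6; yaw err(tool x vs slat y, world ccw rad) 0.0010 tilt [0.0004 0.0009] grip 79.8 F 0.0 [0.1 0.8 0.2]
wrist slat (array([528.93017578,  64.55807495]), (334.2378845214844, 90.35636138916016), array([0.12312493, 0.99239117], dtype=float32), np.float64(0.09015303905121463))
 world 547.3 205.0 r13.3 z0.1279 n248 slat x 2.2 y 168.4
 world 533.5 96.3 r16.7 z0.1297 n773 slat x 1.8 y 58.8
 world 520.7 -5.9 r15.0 z0.1275 n110 slat x 1.5 y -44.2
 world 519.7 -14.1 r13.5 z0.1278 n200 slat x 1.5 y -52.4
 line x -9.5 (42)  line y 167.5 (35)
 line x 15.0 (9)  line y 58.0 (10)
 line x 1.0 (43)  line y 90.0 (1)
t14.50 tcp slat x 1.0 y -171.0 z 226.3; yaw err(tool x vs slat y, world ccw rad) 0.0031 tilt [0.0002 0.0007] grip 80.0 F 0.0 [-0.8 -0.1  0.7]
wrist slat (array([511.19580078, -80.45766449]), (177.9111785888672, 90.51063537597656), array([0.12396733, 0.99228626], dtype=float32), np.float64(0.09014236461379763))
 world 520.0 -15.6 r15.4 z0.1288 n461 slat x 2.0 y -53.8
 world 505.9 -123.7 r17.0 z0.1297 n645 slat x 1.2 y -162.9
 line x -11.5 (10)  line y -162.0 (17)
 line x -10.5 (31)  line y -53.0 (26)
 line x 1.0 (43)  line y -130.0 (1)
[(np.float64(202.4), np.float64(545.6), np.float64(17.2), np.float64(0.1), np.float64(63.0)), (np.float64(92.2), np.float64(532.0), np.float64(16.3), np.float64(0.1), np.float64(69.0)), (np.float64(-16.0), np.float64(517.6), np.float64(16.0), np.float64(0.1), np.float64(80.0)), (np.float64(-126.2), np.float64(504.1), np.float64(16.8), np.float64(0.1), np.float64(227.0))]
```

View pics/s3.png

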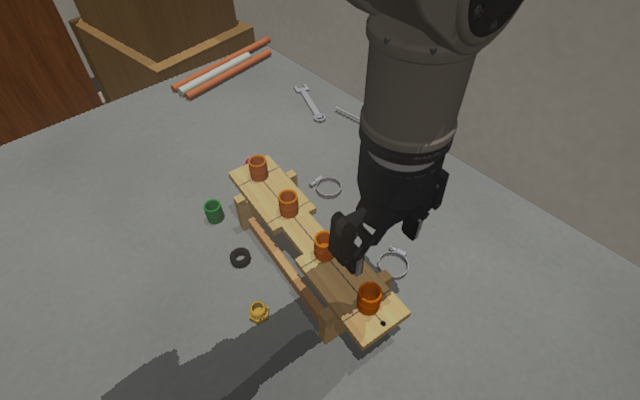

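View pics/w3.png

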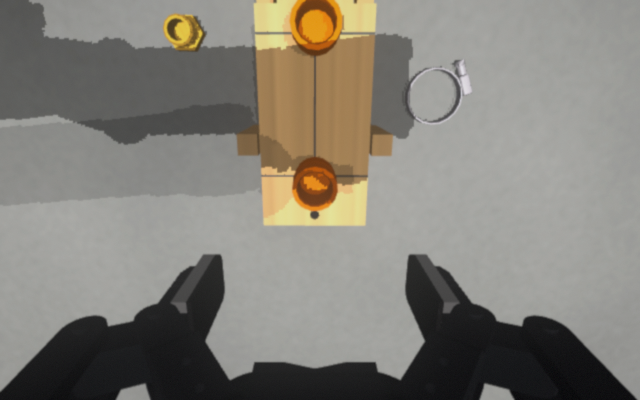

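All four couplings are within about 1.5 mm of their crossings. Next I'll move over the hand notches.

```bash
python3 -m crank '[[[4,0,0],[0,0,0]],[[4,0,0],[0,0,0]],[[4,0,0],[0,0,0]],[[4,0,0],[0,0,0]],[[1.3,0,0],[0,0,0]]]' 7.6 60 >/dev/null;python3 -m crank '[[[0,0,3],[0,0,0]],[[0,0,3],[0,0,0]],[[0,0,0],[0,0,0]],[[0,0,0],[0,0,0]],[[0,0,0],[0,0,0]]]' >/dev/null; python3 - <<'E'
from h import *
tool(); im,d,cam=grab("wrist","w4.png"); lines(cam,im,(0,110)); im,d,cam=grab("side","s4.png")
E
```

```text
t15.60 tcp slat x 1.8 y -0.0 z 167.8; yaw err(tool x vs slat y, world ccw rad) -0.0008 tilt [0.0023 0.0002] grip 76.1 F 0.0 [-0.1 -0.4 -0.5]
 line x 1.0 (75)  line y 90.0 (1)
```

View pics/w4.png

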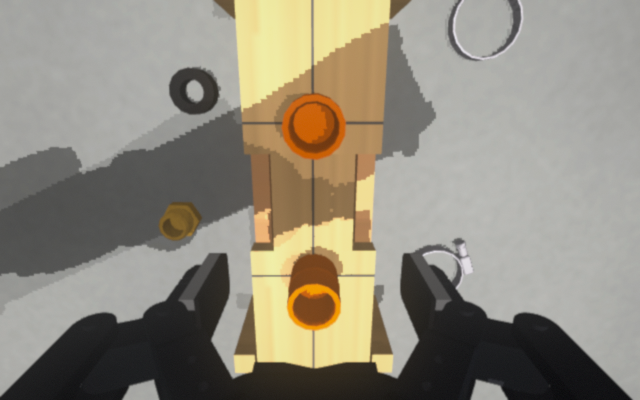

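The view shows couplings 2 (315,125) and 3 (314,300) on the centre line, with the notches free at about (262,200) and (365,200). I'll descend in two stages.

```bash
python3 -m crank '[[[0.22,-0.07,2],[0,0,0]],[[0,0,2.5],[0,0,0]],[[0,0,2],[0,0,0]],[[0,0,1],[0,0,0]],[[0,0,0],[0,0,0]]]';python3 -m crank '[[[0,0,0.7],[0,0,0]],[[0,0,0.7],[0,0,0]],[[0,0,0.7],[0,0,0]],[[0,0,0.6],[0,0,0]],[[0,0,0],[0,0,0]]]'; python3 -c "from h import *;tool()"
```

```text
clock: 16.2
tcp_pos: [0.5246, 0.0398, 0.0908]
orientation: [-2.353, -2.08, 0.002]
contact_force: [0.6, 0.2, 0.5]
grip_width: 0.0759
gripper_force: 0.0
clock: 16.7
tcp_pos: [0.5244, 0.0399, 0.0634]
orientation: [-2.353, -2.08, 0.002]
contact_force: [-1.1, 0.5, 0.1]
grip_width: 0.076
gripper_force: 0.0
t16.70 tcp slat x -0.5 y 1.8 z 63.4; yaw err(tool x vs slat y, world ccw rad) -0.0005 tilt [-0.0014 -0.0002] grip 76.0 F 0.0 [-1.1  0.5  0.1]
```

```bash
python3 -m crank '[[[0,0.03,0],[0,0,0]],[[0,0,0],[0,0,0]],[[0,0,0],[0,0,0]],[[0,0,0],[0,0,0]]]' 6 30 >/dev/null; python3 -c "from h import *;tool()"; python3 -m crank '[[[0,0,0],[0,0,0]],[[0,0,0],[0,0,0]],[[0,0,0],[0,0,0]],[[0,0,0],[0,0,0]]]' 5 30 >/dev/null; python3 -c "from h import *;tool()";python3 -m crank '[[[0,0,0],[0,0,0]],[[0,0,0],[0,0,0]],[[0,0,0],[0,0,0]]]' 5 80 >/dev/null; python3 - <<'E'
from h import *
tool(); im,d,cam,s=report("wrist",S=(C0,L0)); lines(cam,im,(0,110)); grab("side","s5.png")
E
```

```text
t17.10 tcp slat x 0.6 y 1.9 z 64.4; yaw err(tool x vs slat y, world ccw rad) -0.0006 tilt [0.0004 0.    ] grip 60.3 F 0.0 [0.  0.1 0.2]
t17.50 tcp slat x 0.8 y 2.0 z 64.6; yaw err(tool x vs slat y, world ccw rad) -0.0007 tilt [ 0.0008 -0.    ] grip 55.5 F 32.9 [ 0.5 -0.5  5.7]
t17.80 tcp slat x 0.8 y 2.0 z 64.9; yaw err(tool x vs slat y, world ccw rad) -0.0007 tilt [ 0.0009 -0.0002] grip 54.4 F 83.5 [-0.7 -0.3  9.1]
wrist slat (array([529.86572266,  71.81239319]), (143.4326171875, 90.99874114990234), array([0.12406681, 0.9922738 ], dtype=float32), np.float64(0.09014103892015701))
 world 533.5 95.7 r17.2 z0.1298 n8255 slat x 1.8 y 58.3
 line x -30.0 (0)  line y 90.0 (1)
```

View pics/s5.png

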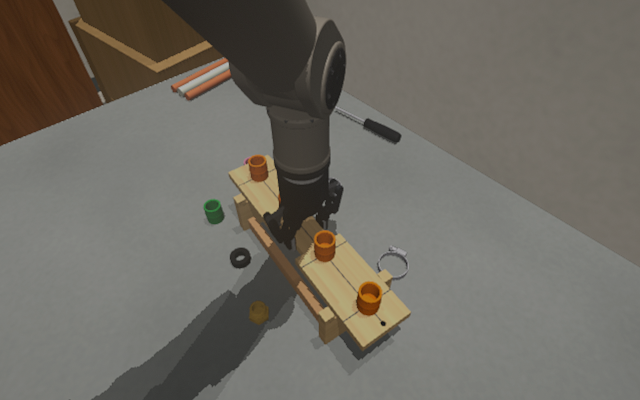

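The slat is gripped by the notches and the couplings are standing. I'll start the lift gently and check it level.

```bash
python3 -m crank '[[[0,0,-0.1],[0,0,0]],[[0,0,-0.2],[0,0,0]],[[0,0,-0.3],[0,0,0]],[[0,0,-0.3],[0,0,0]],[[0,0,-0.3],[0,0,0]]]' ;python3 -m crank '[[[0,0,-0.2],[0,0,0]],[[0,0,-0.1],[0,0,0]],[[0,0,0],[0,0,0]],[[0,0,0],[0,0,0]]]' >/dev/null; cat >> h.py <<'E'
def level(n,zs):
    im,d,cam=grab(n); P=cloud(cam,d); q=(P[...,:2]*1000-C0); x=q@X0;y=q@L0
    m=(d>0)&(abs(P[...,2]-zs)<.012)&(abs(x)<38)&(abs(y)<205)&(im[...,0]>60)&(abs(abs(y)-110)<32)
    A=np.c_[x[m],y[m],np.ones(m.sum())]; b=P[...,2][m]*1000
    for _ in range(3):
        k=np.linalg.lstsq(A,b,rcond=None)[0]; g=abs(A@k-b)<3; A,b=A[g],b[g]
    print(n,"plane slope x,y (deg), z0",np.degrees(k[:2]).round(2),k[2].round(1),len(b),"yrange",A[:,1].min().round(),A[:,1].max().round()); return im,d,cam
E
python3 - <<'E'
from h import *
tool(); level("wrist",.1035); im,d,cam=level("side",.1035)
print([tuple(np.round(v[:4],2)) for v in coup(cam,im,d,.1435)]); print(monitor.get_obs()["moment"])
E
```

```text
clock: 18.4
tcp_pos: [0.5249, 0.0399, 0.0762]
orientation: [-2.354, -2.08, 0.001]
contact_force: [0.2, 0.3, -5.9]
grip_width: 0.0548
gripper_force: 85.0
t18.80 tcp slat x 0.3 y 1.9 z 79.2; yaw err(tool x vs slat y, world ccw rad) -0.0007 tilt [-0.0001 -0.0001] grip 54.4 F 85.0 [-1.1  0.3 -5.5]
wrist plane slope x,y (deg), z0 [ 0.02 -0.05] 104.4 22048 yrange 78.0 106.0
side plane slope x,y (deg), z0 [0.03 0.01] 104.8 2373 yrange -142.0 142.0
[(np.float64(201.32), np.float64(545.5), np.float64(16.23), np.float64(0.14)), (np.float64(-15.94), np.float64(518.04), np.float64(16.77), np.float64(0.14)), (np.float64(-127.01), np.float64(502.92), np.float64(16.01), np.float64(0.14))]
[-0.02178538 -0.01694296 -0.01834342]
```

```bash
python3 -m crank '[[[0,0,-0.2],[0,0,0]],[[0,0,-0.4],[0,0,0]],[[0,0,-0.6],[0,0,0]],[[0,0,-0.7],[0,0,0]],[[0,0,-0.7],[0,0,0]]]' ;python3 -m crank '[[[0,0,-0.7],[0,0,0]],[[0,0,-0.7],[0,0,0]],[[0,0,-0.7],[0,0,0]],[[0,0,-0.7],[0,0,0]],[[0,0,-0.7],[0,0,0]]]' >/dev/null;python3 -m crank '[[[0,0,-0.7],[0,0,0]],[[0,0,-0.7],[0,0,0]],[[0,0,-0.7],[0,0,0]],[[0,0,-0.4],[0,0,0]],[[0,0,-0.2],[0,0,0]]]' >/dev/null; python3 -m crank '[[[0,0,0],[0,0,0]],[[0,0,0],[0,0,0]],[[0,0,0],[0,0,0]],[[0,0,0],[0,0,0]],[[0,0,0],[0,0,0]]]' 
python3 - <<'E'
from h import *
tool(); level("wrist",.194); im,d,cam=level("side",.194)
print([tuple(np.round(v[:4],2)) for v in coup(cam,im,d,.234)]);grab("side","s6.png")
E
```

```text
clock: 19.4
tcp_pos: [0.5254, 0.04, 0.1061]
orientation: [2.354, 2.08, 0.001]
contact_force: [-0.3, 0.1, -5.5]
grip_width: 0.0542
gripper_force: 85.1
clock: 20.9
tcp_pos: [0.5251, 0.0399, 0.1671]
orientation: [-2.354, -2.081, 0.0]
contact_force: [-0.2, -0.9, -5.4]
grip_width: 0.0548
gripper_force: 85.1
t20.90 tcp slat x 0.3 y 1.9 z 167.1; yaw err(tool x vs slat y, world ccw rad) -0.0006 tilt [-0.0003  0.    ] grip 54.8 F 85.1 [-0.2 -0.9 -5.4]
wrist plane slope x,y (deg), z0 [-0.01  0.02] 192.2 22094 yrange 78.0 106.0
side plane slope x,y (deg), z0 [-0.01  0.04] 192.7 2559 yrange -142.0 142.0
[(np.float64(201.38), np.float64(546.04), np.float64(16.95), np.float64(0.23)), (np.float64(-15.64), np.float64(518.36), np.float64(17.26), np.float64(0.23)), (np.float64(-126.89), np.float64(503.54), np.float64(16.03), np.float64(0.23))]
```

View pics/s6.png

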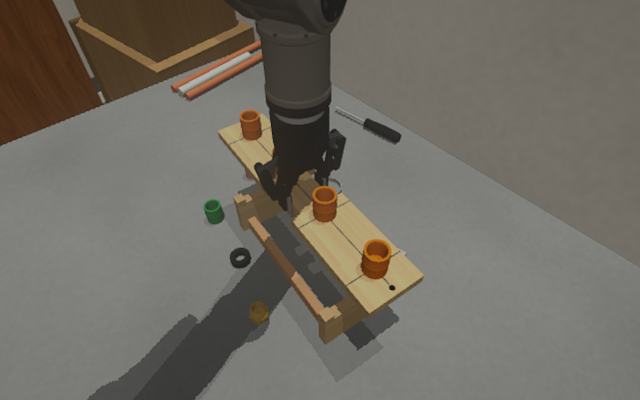

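The slat is lifted 102 mm and level to within 0.05°, with the couplings in their row (1, 3 and 4 in view at (251,124), (325,203) and (376,258)).

```bash
python3 -c "
from h import *
print(r.hand_in())"
```

```text
the job is handed in; nothing more can be done
None
```

I slid all four couplings back to within about 1.5 mm of their crossings, then lifted the slat level about 10 cm and handed the job in with it held steady there at about 21 s.

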